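# Find the heavy side of a centrifuge rotor on the balancing stand and hold it down

### The job

The centrifuge rotor on the balancing stand is out of balance, and I want to mark its light side at the top. Pull the red lock pin and park it upright, fully home, in the empty hole beside it on the blue bridge; then turn the rotor by hand, let go and let it roll to rest to find its heavy side - its bearings drag, so it stops short on whichever side it comes from, and the true place is midway. Finish gripping the rotor still with the heavy side straight down, and do not let go; leave the other things on the bench where they are.

Things in the scene. Friction and masses are not known exactly. Their poses are not given: they have to be found in the camera images.
- stand: balancing stand, fixed to the bench: grey base plate 188 x 112 mm (top 18 mm above the bench), aluminium pedestals with bearings at front and back, blue lock bridge behind the rotor. Origin on the bench under the middle of the rotor's rim; x runs along the axle away from the rotor's bored front face, y to the left seen from that face, z up
- axle (a point): point on the rotor's horizontal axle, 90 mm above the bench, in the middle plane of the rim; axes as the stand's
- rim_top (a point): highest point of the rotor's rim, 152 mm above the bench; axes as the stand's. The rim is an aluminium disc 124 mm across, 16 mm thick (x = -8 to +8 mm); the outer 18 mm of both faces is bare, to be pinched from above with the fingers closing along x. In front a black boss 87 mm across with 8 bores to x = -36 mm, behind only the thin arbor; the bridge begins at x = +53 mm
- lock (a point): mouth of the lock hole in the bridge's top, over the axle, where the lock pin sits at the start; axes as the stand's. The bridge is a blue plate 10 mm thick, 40 x 116 mm, its top 128 mm above the bench
- park (a point): mouth of the empty park hole in the bridge's top, 60 mm from the lock hole along the stand's +y; axes as the stand's. Both are through holes of 9.5 mm
- lock_pin: loose lock pin, 40 g: red knob 20 mm across from 30 to 52 mm above the tip, a steel collar of 15 mm whose underside (27 mm above the tip) rests on the bridge when fully home, a steel shank of 8 mm with tapered tip. Origin at the tip, z up. At the start its tip stands in a fork on the rotor's arbor and keeps it from turning; lifted 30 mm it is clear
- rotor (a joint): angle of the rotor (rad): 0 with the red mark on top, growing clockwise seen from the bored front (top goes to the stand's -y); endless. 0.55 kg, a hidden side 0.03 to 0.05 N m heavy. Let go, it rolls, damped, for 1 to 3 s towards heavy side down and stops 10 to 27 degrees short of it; left within that much of heavy side up, it stays there too
- red_mark (a point): red mark across the rim's edge, 62 mm from the axle, which shows how far the rotor has turned; it tells nothing of the heavy side. x along the axle, z outwards from the axle
- weight_0: brass calibration weight 22 mm across, 30 mm tall, on the bench; origin under its middle; bystander
- weight_1: brass calibration weight 17 mm across, 24 mm tall, on the bench; origin under its middle; bystander
- forceps: steel forceps 128 mm long, lying on the bench along their y axis; origin under their middle; bystander
- timer: white digital lab timer 62 x 68 x 19 mm lying on the bench; origin under its middle; bystander

How it is judged:
By the outcome, as a careful person would: the job done as asked, in the order asked, and still so for the second after the job is handed in, while the arm keeps its last pose, push and grip.
It also fails if it takes over 64 s, if anything falls off the work surface, if the arm or the gripper's body presses on something with over 40 N, if the wrist force passes 120 N, or if a joint passes its speed limit or range.

### The arm

A 6-joint arm with a two-finger parallel gripper is mounted at the origin on a cart in front of the work surface, level with it; the furniture and walls round the work are solid. World frame = base frame: x ahead of the robot, y to its left, z up, the work surface at z = 0. Lengths are in m, angles in rad, forces in N, time in s.
With the tool pointing down it reaches from about 0.375 to 0.9 m from the base axis. Payload 3.1 kg.
Tool frame: the origin (TCP) lies midway between the tips of the shut fingers; the grasp point (between the pads) lies 19 mm behind it; z points along the fingers, y is the line along which they close (so a half turn about z gives the same grasp; the last joint's range is limited). The gripper opens to 87 mm and grips with 3 to 60 N. Pads are 19 mm wide; open, the fingers measure 117 mm over their backs; the gripper's body (75 mm by 190 mm) begins 51 mm behind the grasp point.
Start: joints at [0.94, 0.527, 1.433, -0, 1.181, -0.178], TCP at [0.273, 0.562, 0.223] pointing down, gripper open.
Joint ranges: [-3.08, 3.08], [-0.75, 2.2], [0.22, 2.44], [-1.43, 4.57], [0, 2.65], [-2.85, 2.85]. Speed limits (rad/s): [2.79, 2.79, 3.14, 3.14, 3.14, 3.14].

### API

Orientations are given as a unit quaternion [x, y, z, w].
In Python, from rig import status, imaging, order gives the robot as it stands.
- The arm moves only by the tool arm_command, never from a script. Its argument "deltas" is one flat list of numbers, 5 for each row, row after row: the opening, from -1 (shut) to 1 (fully open), so that 0 is half open, then the shift along the tool's x, y, z in m, then the turn about the tool's z in rad. In form: [gripper, tx, ty, tz, roll, gripper, tx, ty, tz, roll, ...]. A call has 1 to 12 rows; each row shifts and turns the commanded pose from where the row before left it, along the tool's axes as they then stand; what a row does not reach is not made up. A row lasts 1/8 s, in which the tool goes at most 62.5 mm and 10.7 degrees, less where a joint would pass 70% of its speed; a pose out of reach is approached as far as the arm can. A call with a gripper value outside its range is refused whole. The fingers move at their own pace and stop on an object; "newtons" is the grip in N (left out, the last holds). Time passes only in rows, so rows that do not move let the fingers close. It gives the time, the measured TCP pose, the force, the opening and the grip force at its end, in the units of the state.
- status.get_obs(): the state, without advancing time (a new reading comes with each control period).
- imaging.camera(name): name is "scene" or "top" or "wrist"; returns (picture, depth): 420x560x3 uint8, red, green, blue; 420x560 float32, m along the optical axis (not along the pixel's ray), 0 where there is no reading.
- imaging.camera_params(name): a dict with "intrinsics" (3x3 intrinsics, pixels), "k1" (the pictures are not rectified: a ray, as slopes to the right and down, at radius r is drawn at 1 + k1 r^2 times it, then the intrinsics apply), "camera_from_world" (4x4, takes a point from world to camera coordinates). Camera axes: x right, y up, looking along -z (the intrinsics and any distortion apply to the point x, -y, -z); pixel columns grow to the right and rows downward; lengths in m; the calibration is good to about 2 mm. A picture is of the moment at which its call begins: read the wrist's pose just before it. camera_params takes no time and is no camera call; for the wrist camera it gives the pose at the moment of the call.
- order.hand_in(): hands the job in; it is judged then, once.
The state is a dict: "time": time; "q": joint angles; "joint_velocities": joint speeds; "joint_torque": joint torques, N m; "position": TCP position; "tool_rot": TCP orientation; "ft_force": force on the tool from outside, world axes, zero at the start; "moment": the same for the moment, N m; "grip_width": finger opening in m; "grip_force": force on a finger pad.
Only numpy, scipy, OpenCV 4.12 (cv2) and the standard library are available. Lean on these libraries where they do the work, as an engineer would, in place of code of your own. Each camera call takes 0.05 s, during which the arm holds its last target. There are 200 camera calls.

## Working session

There is one attempt and no reset: what is moved stays moved. The work goes in short steps, Python scripts to look and compute and a tool call to move; the robot and the scene stay as the last step left them, time stands still between calls to the robot, and variables do not carry over. Pictures are saved under pics/ and viewed, at most 10 in all, crops included, and the job is handed in when it is done.

Besides the shell and the picture viewer there is one more tool, called by a JSON object that holds its "method" and its "body". arm_command: Moves the arm, as the interface text tells. Its arguments: {"type":"object","properties":{"deltas":{"type":"array"},"newtons":{"type":"number"}},"required":["deltas"]}

```bash
mkdir -p pics; cat > h.py <<'E'
import numpy as np, cv2
from rig import status, imaging, order
def par(n):
    p=imaging.camera_params(n); return np.array(p["intrinsics"]),p["k1"],np.array(p["camera_from_world"])
def ray(n,uv,P=None):
    K,k1,T=P or par(n); uv=np.atleast_2d(np.float64(uv))
    d=cv2.undistortPoints(uv[:,None],K,np.array([k1,0,0,0.]))[:,0]
    v=np.c_[d[:,0],-d[:,1],-np.ones(len(d))]
    return -T[:3,:3].T@T[:3,3], v@T[:3,:3]
def onplane(n,uv,z,P=None):
    o,d=ray(n,uv,P); return o+d*((z-o[2])/d[:,2])[:,None]
def proj(n,p,P=None):
    K,k1,T=P or par(n); c=np.atleast_2d(p)@T[:3,:3].T+T[:3,3]
    s=np.c_[c[:,0]/-c[:,2],-c[:,1]/-c[:,2]]; s=s*(1+k1*(s**2).sum(1))[:,None]
    return s@K[:2,:2].T+K[:2,2]
def shot(n,f):
    P=par(n); im,d=imaging.camera(n); cv2.imwrite("pics/"+f+".png",im[:,:,::-1]); np.save("pics/"+f+".npy",d); return im,d,P
E
python3 - <<'E'
from h import *
for n in("scene","top"): 
    im,d,P=shot(n,n+"0"); print(n,P)
print(status.get_obs())
E
```

```text
scene (array([[527.27147668,   0.        , 279.35593322],
       [  0.        , 527.27147668, 207.64745356],
       [  0.        ,   0.        ,   1.        ]]), 0.0555196241580472, array([[ 0.58763581, -0.80911774,  0.00355523, -0.22124771],
       [ 0.3856067 ,  0.283911  ,  0.87789636, -0.30814388],
       [-0.71133089, -0.51451241,  0.47883749, -0.85430844],
       [ 0.        ,  0.        ,  0.        ,  1.        ]]))
top (array([[525.30072876,   0.        , 280.76571241],
       [  0.        , 525.30072876, 215.6667594 ],
       [  0.        ,   0.        ,   1.        ]]), -0.057603540847688185, array([[ 0.07597095, -0.99709563, -0.00535838,  0.07495942],
       [ 0.9712549 ,  0.07278412,  0.22664154, -0.50470391],
       [-0.22559328, -0.02242252,  0.9739635 , -1.10143205],
       [ 0.        ,  0.        ,  0.        ,  1.        ]]))
{'time': 0.1, 'q': array([ 9.39505848e-01,  5.28372202e-01,  1.43378080e+00, -6.57084518e-06,
        1.18141499e+00, -1.78469758e-01]), 'joint_velocities': array([ 0.00013632,  0.00016142, -0.00263414,  0.00129389,  0.00042931,
        0.0013385 ]), 'joint_torque': array([-5.27197208e-04, -4.40982842e+01, -1.77150947e+01,  6.34831167e-02,
        5.34281053e-02, -4.27618772e-05]), 'position': array([0.27299747, 0.56148283, 0.22166801]), 'tool_rot': array([ 2.24479623e-01,  9.74478283e-01, -9.09009957e-04, -3.86257634e-04]), 'ft_force': array([-0.03051875, -0.47895253, -0.45591509]), 'moment': array([-0.00199791, -0.03043385, -0.00352132]), 'grip_force': 0.0, 'grip_width': 0.08703449376778712}
```

View pics/scene0.png

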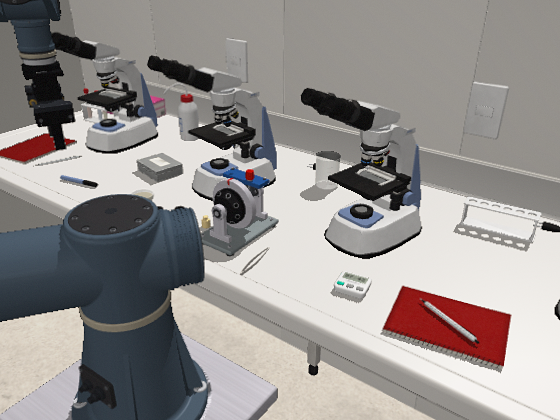

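View pics/top0.png

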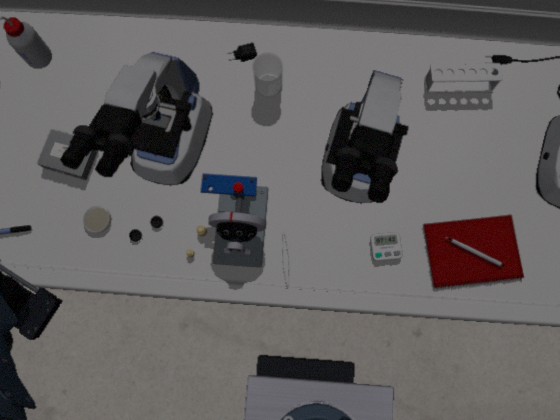

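The scene view shows the rotor at about (235,205), the knob at (250,175) and microscopes behind. In the top view, the bridge is at (229,185), the knob at (238,188), the red mark at (231,217) and a microscope to the left behind the bridge.

```bash
python3 - <<'E'
from h import *
im=cv2.imread("pics/top0.png"); P=par("top"); d=np.load("pics/top0.npy")
h=cv2.cvtColor(im,cv2.COLOR_BGR2HSV); 
box=np.zeros(h.shape[:2],np.uint8); box[165:265,190:285]=255
bl=cv2.inRange(h,(100,150,60),(125,255,255))&box
c=max(cv2.findContours(bl,0,2)[0],key=cv2.contourArea); r=cv2.minAreaRect(c); print(r)
C=onplane("top",cv2.boxPoints(r),.128); print("corners",C.round(4)); print("mid",C.mean(0))
rd=(cv2.inRange(h,(0,140,60),(8,255,255))|cv2.inRange(h,(172,140,60),(180,255,255)))&box
n,l,s,ce=cv2.connectedComponentsWithStats(rd)
for i in range(1,n):
    if s[i,4]>5: print(s[i],ce[i],onplane("top",ce[i],.150))
s3=cv2.imread("pics/scene0.png"); hs=cv2.cvtColor(s3,cv2.COLOR_BGR2HSV)
# height map around
K,k1,T=P
vv,uu=np.mgrid[0:420,0:560]; o,dd=ray("top",np.c_[uu.ravel(),vv.ravel()].astype(float),P)
W=(o+dd*d.ravel()[:,None]).reshape(420,560,3)
for (u,v) in [(238,188),(210,185),(231,217),(190,100),(120,140),(170,170),(200,130),(360,170),(340,180),(268,75),(201,231),(190,253),(286,260),(386,247)]: print((u,v),W[v,u].round(3))
x=W[...,2]; m=(x>.13)&(W[...,0]>.3)
q=W[m&(np.abs(vv-120)<100)&(uu<220)]; print("scope L: min y, min x",q[:,1].min(),q[:,0].min(),q[:,2].max())
a=cv2.resize(im[150:280,170:310],None,fx=5,fy=4.4,interpolation=2);
b=cv2.resize(s3[140:270,170:310],None,fx=5,fy=4.4,interpolation=2);
cv2.imwrite("pics/b.png",b)
E
```

```text
((228.51600646972656, 184.51837158203125), (54.14724349975586, 17.68213653564453), 3.945185899734497)
corners [[0.5209 0.2822 0.128 ]
 [0.5596 0.284  0.128 ]
 [0.5598 0.1692 0.128 ]
 [0.5212 0.1684 0.128 ]]
mid [0.54037182 0.22596505 0.128     ]
[234 183   9   9  66] [237.86363636 186.92424242] [[0.53025709 0.203245   0.15      ]]
[230 212   2   9  14] [230.64285714 216.71428571] [[0.46656907 0.21192271 0.15      ]]
(238, 188) [0.527 0.202 0.155]
(210, 185) [0.536 0.265 0.128]
(231, 217) [0.465 0.211 0.153]
(190, 100) [0.731 0.332 0.119]
(120, 140) [0.533 0.381 0.375]
(170, 170) [0.581 0.368 0.07 ]
(200, 130) [0.691 0.316 0.046]
(360, 170) [ 0.516 -0.019  0.357]
(340, 180) [0.484 0.016 0.396]
(268, 75) [0.862 0.172 0.01 ]
(201, 231) [0.455 0.29  0.031]
(190, 253) [0.405 0.311 0.018]
(286, 260) [0.408 0.094 0.002]
(386, 247) [ 0.452 -0.128  0.02 ]
scope L: min y, min x 0.235720251659176 0.46142057878541276 0.3991147890917536
```

View pics/b.png

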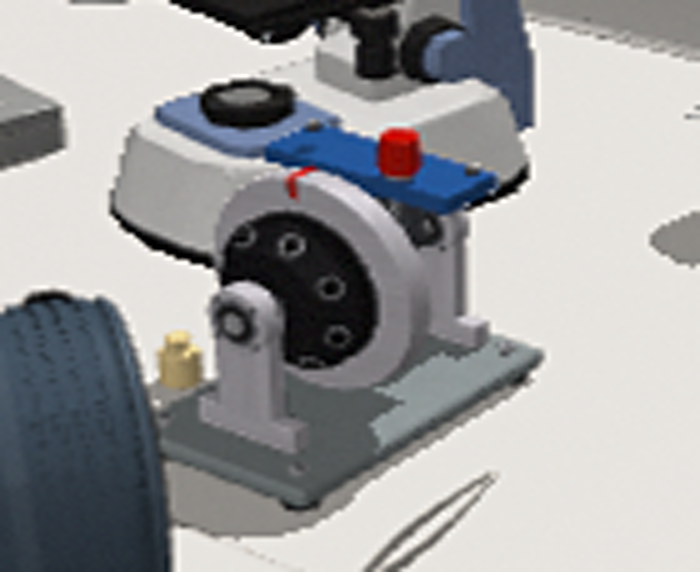

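The enlarged view shows the knob on the bridge to the right of its middle, the mark slightly left of top, and the front face and bores visible to the scene camera. I'll bring the gripper round in front of the stand with the fingers closing along x.

{"method": "arm_command", "body": {"deltas": [0.3,-0.036,-0.04,-0.01,0,0.3,-0.036,-0.04,-0.01,0,0.3,-0.036,-0.04,-0.01,0,0.3,-0.036,-0.04,-0.01,0,0.3,-0.036,-0.04,-0.01,0,0.3,-0.036,-0.04,-0.01,0,0.3,0,0,0,0.186,0.3,0,0,0,0.186,0.3,0,0,0,0.186,0.3,0,0,0,0.186,0.3,0,0,0,0.186,0.3,0,0,0,0.186]}}

```text
time: 1.6
position: [0.3622, 0.2516, 0.2822]
tool_rot: [0.709, 0.706, -0.0, -0.0]
ft_force: [-0.7, 0.0, -0.5]
grip_width: 0.0567
grip_force: 0.0
```

```bash
cat >> h.py <<'E'
def tool():
    from scipy.spatial.transform import Rotation as R
    s=status.get_obs(); M=R.from_quat(s["tool_rot"]).as_matrix(); return np.array(s["position"]),M,s
E
python3 - <<'E'
from h import *
p,M,s=tool(); print(s["time"],p.round(4),M.round(3).tolist(),s["q"].round(2),s["grip_width"])
im,d,P=shot("wrist","w1"); print(P[2].round(3), proj("wrist",[[.54,.203,.153],[.54,.263,.128],[.468,.203,.152]],P))
d=np.load("pics/top0.npy");P=par("top"); vv,uu=np.mgrid[0:420,0:560]; o,dd=ray("top",np.c_[uu.ravel(),vv.ravel()].astype(float),P)
W=(o+dd*d.ravel()[:,None]); 
for z in(.2,.3):
  for x in (.45,.5,.55,.6,.65):
    m=(W[:,2]>z)&(abs(W[:,0]-x)<.025); L=W[m&(W[:,1]>.2)]; R_=W[m&(W[:,1]<.2)&(W[:,1]>-.1)]
    print(z,x,L[:,1].min() if len(L) else None,R_[:,1].max() if len(R_) else None)
E
```

```text
1.6 [0.3622 0.2516 0.2822] [[0.004, 1.0, -0.001], [1.0, -0.004, -0.0], [-0.0, -0.001, -1.0]] [ 0.35  0.2   1.79 -0.    1.15  0.36] 0.056745598897607406
[[ 1.    -0.004  0.    -0.362]
 [ 0.004  0.961 -0.278 -0.192]
 [ 0.001  0.278  0.961 -0.518]
 [ 0.     0.     0.     1.   ]] [[460.71684436 250.46126604]
 [456.50450736 184.89548522]
 [387.51773335 250.65379266]]
0.2 0.45 0.3810835824476688 0.01676122810737564
0.2 0.5 0.3640843055780629 0.029252192637801704
0.2 0.55 0.3641661731056749 0.026320112000071096
0.2 0.6 0.3700552095060974 -0.0016914022573145948
0.2 0.65 0.3599395189367264 -0.018070922611248583
0.3 0.45 0.3810835824476688 0.01676122810737564
0.3 0.5 0.3640843055780629 0.029252192637801704
0.3 0.55 0.3641661731056749 0.026320112000071096
0.3 0.6 0.3700552095060974 -0.0016914022573145948
0.3 0.65 0.3609984479223606 -0.018070922611248583
```

View pics/w1.png

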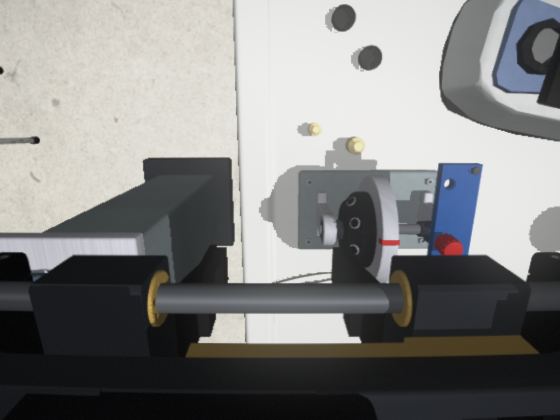

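The wrist view shows the knob at about (449,246), the park hole at (449,184) and the red mark at (389,242). The camera sits on the gripper's +y side and would come close to the microscope, so I'll flip the gripper half a turn. First I'll work out the hole and knob positions from this view.

```bash
python3 - <<'E'
from h import *
im=cv2.imread("pics/w1.png"); h=cv2.cvtColor(im,cv2.COLOR_BGR2HSV); P=par("wrist")
bl=cv2.inRange(h,(100,150,60),(125,255,255)); bl[:150]=0; bl[:,:425]=0
rd=cv2.inRange(h,(0,140,60),(8,255,255))|cv2.inRange(h,(172,140,60),(180,255,255))
n,l,s,ce=cv2.connectedComponentsWithStats(rd)
for i in range(1,n):
    if s[i,4]>20: print("red",s[i],ce[i],onplane("wrist",ce[i],.153,P),onplane("wrist",ce[i],.142,P))
c=max(cv2.findContours(bl,0,2)[0],key=cv2.contourArea)
hole=(cv2.inRange(bl[176:194,440:459],0,0)); n,l,s,ce=cv2.connectedComponentsWithStats(hole,connectivity=4)
for i in range(1,n): print("hole",s[i],ce[i]+[440,176],onplane("wrist",ce[i]+[440,176],.128,P))
e=c[:,0,:]; print("bridge x-range at rows 200:",[onplane("wrist",[u,205.],.128,P).round(4) for u in (e[e[:,1]==205][:,0].min(),e[e[:,1]==205][:,0].max())], "top y", e[:,1].min(), onplane("wrist",[460.,e[:,1].min()],.128,P))
E
```

```text
red [436 238  27  18 328] [449.43292683 247.09756098] [[0.5281349  0.20602584 0.153     ]] [[0.53434572 0.20144307 0.142     ]]
red [380 241  19   4  72] [389.48611111 242.45833333] [[0.46872872 0.21153871 0.153     ]] [[0.47269629 0.20716413 0.142     ]]
hole [  0   0  19  18 342] [449.  184.5] [[0.53246096 0.26278298 0.128     ]]Traceback (most recent call last):
  File "<stdin>", line 11, in <module>
    return umr_minimum(a, axis, None, out, keepdims, initial, where)
ValueError: zero-size array to reduction operation minimum which has no identity
```

{"method": "arm_command", "body": {"deltas": [0.3,0,0,0,-0.186,0.3,0,0,0,-0.186,0.3,0,0,0,-0.186,0.3,0,0,0,-0.186,0.3,0,0,0,-0.186,0.3,0,0,0,-0.186,0.3,0,0,0,-0.186,0.3,0,0,0,-0.186,0.3,0,0,0,-0.186,0.3,0,0,0,-0.186,0.3,0,0,0,-0.186,0.3,0,0,0,-0.186]}}

```text
time: 3.15
position: [0.3623, 0.2516, 0.2823]
tool_rot: [-0.33, 0.944, -0.0, -0.0]
ft_force: [0.1, 0.7, -0.1]
grip_width: 0.0564
grip_force: 0.0
```

{"method": "arm_command", "body": {"deltas": [0.3,0,0,0,-0.186,0.3,0,0,0,-0.186,0.3,0,0,0,-0.186,0.3,0,0,0,-0.186,0.3,0,0,0,-0.151,0.3,0,0,0,0]}}

```text
time: 3.9
position: [0.3624, 0.2516, 0.2823]
tool_rot: [-0.703, 0.711, 0.0, -0.0]
ft_force: [0.3, 0.2, -0.4]
grip_width: 0.0565
grip_force: 0.0
```

{"method": "arm_command", "body": {"deltas": [0.3,0.0175,-0.042,0.008,0,0.3,0.0175,-0.042,0.008,0,0.3,0.0175,-0.042,0.008,0,0.3,0.0175,-0.042,0.008,0,0.3,0,0,0,0]}}

```text
time: 4.53
position: [0.5234, 0.2077, 0.2492]
tool_rot: [-0.684, 0.729, -0.021, -0.011]
ft_force: [-0.5, -0.7, 0.3]
grip_width: 0.0566
grip_force: 0.0
```

```bash
python3 - <<'E'
from h import *
p,M,s=tool(); print(s["time"],p.round(4),M.round(3).tolist(),s["q"].round(2))
im,d,P=shot("wrist","w2"); np.save("pics/w2P.npy",np.array(P,dtype=object),allow_pickle=True)
print(proj("wrist",[[.535,.203,.153],[.535,.263,.128],p],P))
E
```

```text
4.525 [0.5234 0.2077 0.2492] [[-0.064, -0.998, 0.012], [-0.997, 0.063, -0.046], [0.045, -0.015, -0.999]] [ 0.21  0.42  1.55 -0.05  1.17 -2.85]
[[267.68710701 214.05748308]
 [273.53249454 269.21982824]
 [280.72378148 263.99026876]]
```

View pics/w2.png

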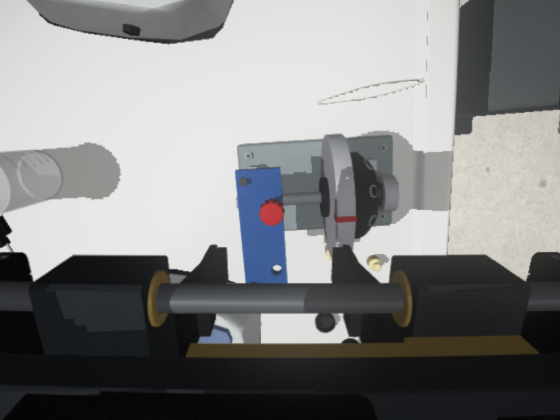

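The flipped wrist view shows the knob at (271,213), the park hole at (277,268) and the mark at (346,218). The last joint is at its limit, so I'll back the roll off by 0.5 rad.

{"method": "arm_command", "body": {"deltas": [0.3,0,0,0,0.17,0.3,0,0,0,0.17,0.3,0,0,0,0.17,0.3,0,0,0,0]}}

```text
time: 5.08
position: [0.5198, 0.2087, 0.2506]
tool_rot: [-0.48, 0.877, -0.023, -0.006]
ft_force: [-0.4, -0.3, -0.6]
grip_width: 0.0564
grip_force: 0.0
```

```bash
python3 - <<'E'
from h import *
im=cv2.imread("pics/w2.png"); h=cv2.cvtColor(im,cv2.COLOR_BGR2HSV); P=tuple(np.load("pics/w2P.npy",allow_pickle=True))
rd=cv2.inRange(h,(0,140,60),(8,255,255))|cv2.inRange(h,(172,140,60),(180,255,255))
n,l,s,ce=cv2.connectedComponentsWithStats(rd)
for i in range(1,n):
    if s[i,4]>20: print("red",s[i],ce[i],onplane("wrist",ce[i],.150,P))
bl=cv2.inRange(h,(105,120,50),(130,255,255)); bl[285:]=0
c=max(cv2.findContours(bl,0,2)[0],key=cv2.contourArea)
e=c[:,0,:]
for r in (190,240): print([onplane("wrist",[float(u),r],.128,P).round(4).tolist() for u in (e[e[:,1]==r][:,0].min()-.5,e[e[:,1]==r][:,0].max()+.5)])
print("right end",onplane("wrist",[258.,e[:,1].min()-.5],.128,P))
sub=h[260:278,264:290]; m=cv2.inRange(bl[260:278,264:283],0,0); n,l,s,ce=cv2.connectedComponentsWithStats(m,connectivity=4)
for i in range(1,n): print("hole",s[i],ce[i]+[264,260],onplane("wrist",ce[i]+[264,260],.128,P))
p,M,s=tool(); print(s["time"],p.round(4),M.round(3).tolist(),s["q"].round(2))
E
```

```text
red [259 201  24  25 429] [271.0955711  213.05361305] [[0.53229912 0.20303934 0.15      ]]
red [337 217  19   5  68] [346.30882353 218.85294118] [[0.46978359 0.21172251 0.15      ]]
[[[0.5246, 0.1877, 0.128]], [[0.5238, 0.1878, 0.128]]]
[[[0.5627, 0.2324, 0.128]], [[0.5617, 0.2324, 0.128]]]
right end [[0.54220855 0.16668424 0.128     ]]
hole [ 8  4 11 11 88] [276.55681818 268.65909091] [[0.53210974 0.26258973 0.128     ]]
5.075 [0.5198 0.2087 0.2506] [[-0.538, -0.843, 0.011], [-0.842, 0.537, -0.045], [0.032, -0.034, -0.999]] [ 0.21  0.41  1.56 -0.05  1.17 -2.35]
```

{"method": "arm_command", "body": {"deltas": [0.3,-0.002,-0.003,0.027,0,0.3,-0.002,-0.003,0.027,0,0.3,-0.001,-0.003,0.026,0,0.3,0,0,0,0]}}

```text
time: 5.58
position: [0.5303, 0.2039, 0.1689]
tool_rot: [-0.48, 0.877, -0.022, -0.008]
ft_force: [-0.3, 0.4, 0.0]
grip_width: 0.0565
grip_force: 0.0
```

```bash
python3 - <<'E'
from h import *
p,M,s=tool(); print(s["time"],p.round(4),M.round(3).tolist(),s["q"].round(2))
im,d,P=shot("wrist","w3")
h=cv2.cvtColor(im,cv2.COLOR_RGB2HSV)
rd=cv2.inRange(h,(0,140,60),(8,255,255))|cv2.inRange(h,(172,140,60),(180,255,255))
n,l,s,ce=cv2.connectedComponentsWithStats(rd)
for i in range(1,n):
    if s[i,4]>20: print("red",s[i],ce[i],onplane("wrist",ce[i],.150,P))
t=np.array([.532,.203,.133]); print("delta tool",((t-p)@M).round(4))
E
```

```text
5.575 [0.5303 0.2039 0.1689] [[-0.538, -0.843, 0.007], [-0.842, 0.537, -0.046], [0.035, -0.031, -0.999]] [ 0.2   0.52  1.62 -0.06  1.   -2.35]
red [364 200  28  20 181] [377.82872928 209.55248619] [[0.46978979 0.21189361 0.15      ]]
red [261 231  35  38 868] [278.92857143 250.9343318 ] [[0.53178568 0.20316346 0.15      ]]
delta tool [-0.0014 -0.0008  0.036 ]
```

{"method": "arm_command", "body": {"deltas": [0.3,-0.0014,-0.0008,0.018,0,0.3,0,0,0.017,0,0.3,0,0,0,0,-1,0,0,0,0,-1,0,0,0,0,-1,0,0,0,0,-1,0,0,0,0], "newtons": 20}}

```text
time: 6.5
position: [0.5342, 0.2034, 0.1359]
tool_rot: [-0.479, 0.877, -0.023, -0.006]
ft_force: [-1.3, 0.7, 1.8]
grip_width: 0.0241
grip_force: 1.0
```

{"method": "arm_command", "body": {"deltas": [-1,0,0,0,0,-1,0,0,0,0]}}

```text
time: 6.75
position: [0.5332, 0.2038, 0.1358]
tool_rot: [-0.479, 0.877, -0.022, -0.006]
ft_force: [-3.9, 2.0, 4.8]
grip_width: 0.0198
grip_force: 19.7
```

{"method": "arm_command", "body": {"deltas": [-1,0.0004,-0.0003,-0.011,0,-1,0.0004,-0.0003,-0.011,0,-1,0.0004,-0.0004,-0.011,0,-1,0.0004,-0.0004,-0.012,0,-1,0,0,0,0]}}

```text
time: 7.38
position: [0.5352, 0.2033, 0.1823]
tool_rot: [-0.479, 0.877, -0.023, -0.004]
ft_force: [-0.2, -0.2, -1.1]
grip_width: 0.0196
grip_force: 19.5
```

```bash
python3 - <<'E'
from h import *
p,M,s=tool(); print(s["time"],p.round(4),M.round(3).tolist(),s["ft_force"],s["grip_width"])
im,d,P=shot("scene","s4"); cv2.imwrite("pics/s4c.png",cv2.resize(im[110:270,150:330,::-1],None,fx=4,fy=3.6,interpolation=2))
E
```

```text
7.375 [0.5352 0.2033 0.1823] [[-0.54, -0.841, 0.016], [-0.841, 0.539, -0.045], [0.029, -0.037, -0.999]] [-0.18270939 -0.22634963 -1.11078785] 0.019577663760600616
```

View pics/s4c.png

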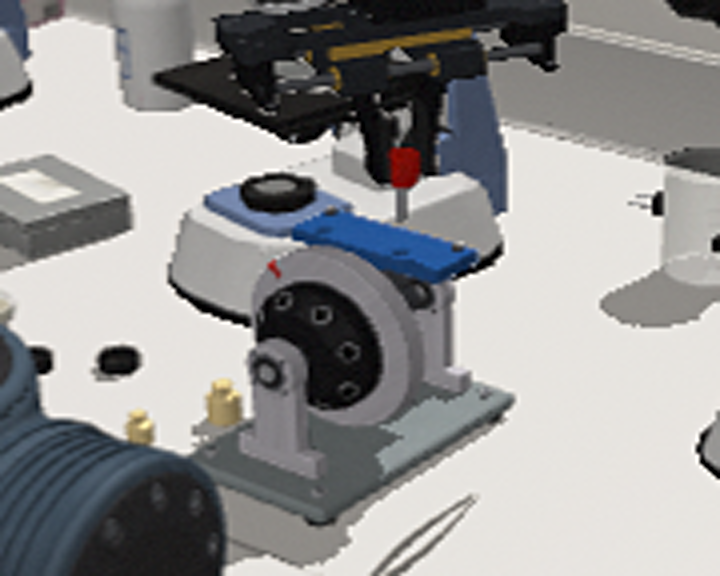

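The scene crop shows the pin lifted clear at crop pixel (403,200), above the bridge, and the mark rolling left to (273,268). Next I move to the park hole.

{"method": "arm_command", "body": {"deltas": [-1,-0.0164,0.0113,-0.0009,0,-1,-0.0165,0.0113,-0.0009,0,-1,-0.0165,0.0114,-0.0009,0,-1,0,0,0,0,-1,0,0,0,0]}}

```text
time: 8.05
position: [0.5317, 0.2635, 0.1803]
tool_rot: [-0.48, 0.877, -0.023, -0.006]
ft_force: [0.9, 0.7, -0.6]
grip_width: 0.0198
grip_force: 19.5
```

```bash
python3 - <<'E'
from h import *
p,M,s=tool(); print(s["time"],p.round(4),M.round(3).tolist(),s["ft_force"],s["grip_width"])
im,d,P=shot("scene","s5"); x0,y0=205,110; cv2.imwrite("pics/s5c.png",cv2.resize(im[y0:y0+90,x0:x0+110,::-1],None,fx=6,fy=6,interpolation=2))
print(proj("scene",[[.532,.203,.128],[.532,.263,.128],[.532,.263,.147]],P)-[x0,y0])
w,_,PW=shot("wrist","w5"); print(proj("wrist",[[.532,.263,.128],[.532,.263,.147]],PW))
E
```

```text
8.05 [0.5317 0.2635 0.1803] [[-0.539, -0.842, 0.011], [-0.842, 0.538, -0.046], [0.033, -0.034, -0.999]] [ 0.88042735  0.72888354 -0.62126297] 0.019828316666460597
[[44.417364   69.94854965]
 [25.51141907 63.71456674]
 [25.19098438 56.6898514 ]]
[[282.78013605 233.32850641]
 [282.0338436  242.52484599]]
```

View pics/s5c.png

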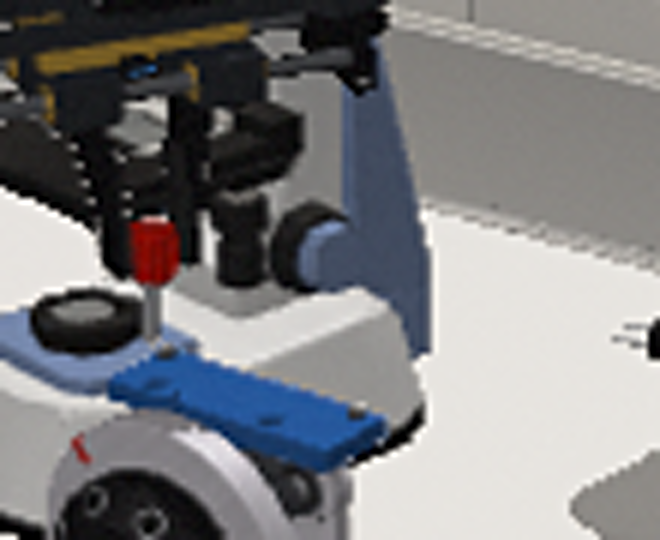

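View pics/w5.png

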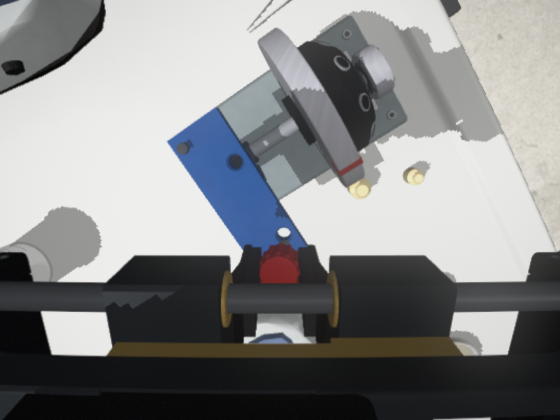

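The scene crop shows the tip at (150,345) over the park hole at (156,382). In the wrist view the hole is at (283,233), in line with the knob at (280,263). I'll lower it gently.

{"method": "arm_command", "body": {"deltas": [-1,-0.0008,-0.0003,0.007,0,-1,-0.0002,0.0002,0.007,0,-1,-0.0002,0.0002,0.006,0,-1,-0.0002,0.0002,0.005,0,-1,0,0,0,0]}}

```text
time: 8.78
position: [0.5324, 0.2633, 0.155]
tool_rot: [-0.479, 0.877, -0.023, -0.006]
ft_force: [0.0, 0.0, 0.2]
grip_width: 0.0196
grip_force: 19.5
```

Tip is at about z = 0.120, inside the hole with no force. Next I go on down.

{"method": "arm_command", "body": {"deltas": [-1,-0.0002,0.0002,0.006,0,-1,-0.0002,0.0002,0.006,0,-1,-0.0001,0.0001,0.004,0,-1,-0.0001,0.0001,0.003,0,-1,0,0,0,0]}}

```text
time: 9.4
position: [0.5328, 0.2634, 0.1364]
tool_rot: [-0.48, 0.877, -0.023, -0.006]
ft_force: [-0.0, 0.7, -0.1]
grip_width: 0.0197
grip_force: 19.5
```

{"method": "arm_command", "body": {"deltas": [-1,0,0,0.001,0,-0.3,0,0,0,0,0.2,0,0,0,0,0.2,0,0,0,0,0.2,0,0,0,0,0.2,0.001,-0.001,-0.03,0,0.2,0.001,-0.001,-0.03,0,0.2,0.001,-0.001,-0.03,0,0.2,0,0,0,0]}}

```text
time: 10.52
position: [0.5344, 0.2639, 0.2282]
tool_rot: [-0.48, 0.877, -0.023, -0.003]
ft_force: [-0.7, 1.7, -0.4]
grip_width: 0.052
grip_force: 0.0
```

```bash
cat >> h.py <<'E'
def reds(n,f,box=None):
    im,d,P=shot(n,f); h=cv2.cvtColor(im,cv2.COLOR_RGB2HSV)
    rd=cv2.inRange(h,(0,130,50),(9,255,255))|cv2.inRange(h,(171,130,50),(180,255,255))
    k,l,s,ce=cv2.connectedComponentsWithStats(rd)
    return [(s[i],ce[i]) for i in range(1,k) if s[i,4]>=4 and (box is None or (box[0]<ce[i][0]<box[1] and box[2]<ce[i][1]<box[3]))],P,im
AX=np.array([.469,.203,.090])
def mark():
    """rotor angle by the mark's stripe in the wrist and on the front face in the scene"""
    th=np.linspace(-np.pi,np.pi,721)
    for n,x,b in (("wrist",0,None),("scene",-.008,(195,290,150,260))):
        B,P,_=reds(n,"m",b)
        r=.0615 if n=="wrist" else .06
        c=proj(n,AX+np.c_[0*th+x,-r*np.sin(th),r*np.cos(th)],P)
        for s,ce in B:
            e=np.hypot(*(c-ce).T); i=e.argmin(); 
            if e[i]<15: print(n,ce.round(1),s[2:].tolist(),"angle deg",np.degrees(th[i]).round(1),"err px",e[i].round(1))
E
python3 - <<'E'
from h import *
p,M,s=tool(); print(s["time"],p.round(4),M.round(3).tolist(),s["q"].round(2))
mark()
B,P,im=reds("wrist","w6"); print([(a.tolist(),c,onplane("wrist",c,.150,P)) for a,c in B])
im=cv2.imread("pics/m.png"); cv2.imwrite("pics/s6c.png",cv2.resize(im[130:260,170:310],None,fx=5,fy=4.4,interpolation=2))
E
```

```text
10.525 [0.5344 0.2639 0.2282] [[-0.54, -0.841, 0.018], [-0.841, 0.539, -0.044], [0.027, -0.038, -0.999]] [ 0.3   0.48  1.5  -0.05  1.16 -2.25]
scene [230.4 168.1] [9, 11, 78] angle deg -6.5 err px 13.6
scene [217.8 184.7] [3, 4, 6] angle deg -42.5 err px 1.3
[([271, 211, 26, 27, 491], array([283.38696538, 224.53767821]), array([[0.53273416, 0.26339885, 0.15      ]]))]
```

View pics/s6c.png

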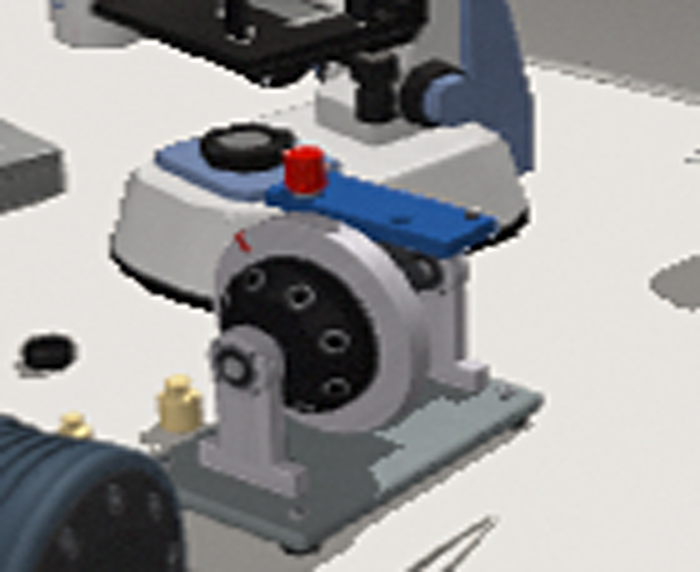

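The crop shows the pin upright in the park hole with its collar down, at (305,172), and the rotor at rest with the mark at (243,241), about -42°. I'll move over the rim and turn back so the fingers close along x.

{"method": "arm_command", "body": {"deltas": [-0.1,0.035,0.003,0.0025,0,-0.1,0.035,0.003,0.0025,0,-0.1,0.035,0.003,0.0025,0,-0.1,0,0,0,0.1836,-0.1,0,0,0,0.1836,-0.1,0,0,0,0.1836,-0.1,0,0,0,0.1836,-0.1,0,0,0,0.1836,-0.1,0,0,0,0.1836,-0.1,0,0,0,0.1836,-0.1,0,0,0,0.1836,-0.1,0,0,0,0.1836]}}

```text
time: 12.18
position: [0.4674, 0.1793, 0.2196]
tool_rot: [0.323, 0.946, -0.02, 0.011]
ft_force: [0.6, 0.4, -0.1]
grip_width: 0.0392
grip_force: 0.0
```

{"method": "arm_command", "body": {"deltas": [-0.1,0,0,0,0.1836,-0.1,0,0,0,0.1836,-0.1,0,0,0,0.1836,-0.1,0,0,0,0.1836,-0.1,0,0,0,0.1836,-0.1,0,0,0,0]}}

```text
time: 12.92
position: [0.4676, 0.1793, 0.2199]
tool_rot: [0.706, 0.708, -0.013, 0.019]
ft_force: [-0.3, 0.2, 0.1]
grip_width: 0.0393
grip_force: 0.0
```

```bash
cat >> h.py <<'E'
def to(p,M,x,y,z): return ((np.array([x,y,z])-p)@M).round(4).tolist()
E
python3 - <<'E'
from h import *
p,M,s=tool(); print(s["time"],p.round(4),M.round(4).tolist(),s["q"].round(2),s["grip_width"])
mark()
print(to(p,M,.469,.167,.16),to(p,M,.469,.167,.127))
E
```

```text
12.925 [0.4676 0.1793 0.2199] [[-0.0029, 1.0, 0.0088], [0.9989, 0.0033, -0.046], [-0.046, 0.0087, -0.9989]] [ 0.17  0.37  1.74 -0.05  1.04  0.2 ] 0.03931142732341173
wrist [280.5 124.5] [24, 6, 98] angle deg -45.0 err px 1.2
scene [230.4 168.1] [9, 11, 78] angle deg -6.5 err px 13.6
scene [217.8 184.7] [3, 4, 6] angle deg -42.5 err px 1.3
[-0.0096, 0.0009, 0.0604] [-0.0081, 0.0006, 0.0934]
```

{"method": "arm_command", "body": {"deltas": [-0.1,-0.0048,0.0005,0.03,0,-0.1,-0.0048,0.0004,0.03,0,-0.1,0.0008,-0.0002,0.017,0,-0.1,0.0008,-0.0001,0.016,0,-0.1,0,0,0,0]}}

```text
time: 13.65
position: [0.4691, 0.1671, 0.1274]
tool_rot: [0.706, 0.708, -0.013, 0.019]
ft_force: [0.9, 0.2, 0.2]
grip_width: 0.0392
grip_force: 0.0
```

```bash
python3 - <<'E'
from h import *
p,M,s=tool(); print(s["time"],p.round(4),M.round(4)[:,2],s["ft_force"])
print("left",to(p,M,.469,.167,.127))
def arc(a,b,n,R=.056,h=.006):
    f=np.radians(np.linspace(a,b,n+1)); P=np.c_[0*f+.469,.203-R*np.sin(f),.09+R*np.cos(f)-h]
    return (np.diff(P,axis=0)@M).round(4).tolist()
for r in arc(40,-40,10): print(r)
E
```

```text
13.65 [0.4691 0.1671 0.1274] [ 0.0083 -0.046  -0.9989] [0.92647752 0.19381636 0.22834812]
left [-0.0001, -0.0001, 0.0004]
[0.0061, 0.0001, -0.0049]
[0.0067, 0.0, -0.004]
[0.0072, 0.0, -0.003]
[0.0076, 0.0, -0.002]
[0.0078, 0.0, -0.0009]
[0.0078, 0.0, 0.0002]
[0.0077, 0.0, 0.0013]
[0.0075, -0.0, 0.0023]
[0.0071, -0.0, 0.0033]
[0.0065, -0.0, 0.0043]
```

{"method": "arm_command", "body": {"deltas": [-1,0,0,0,0,-1,0,0,0,0,-1,0,0,0,0,-1,0,0,0,0], "newtons": 12}}

```text
time: 14.15
position: [0.4695, 0.1672, 0.1291]
tool_rot: [0.707, 0.707, -0.012, 0.02]
ft_force: [-0.5, -0.3, 2.9]
grip_width: 0.0159
grip_force: 12.0
```

{"method": "arm_command", "body": {"deltas": [-1,0.0061,0,-0.0049,0,-1,0.0067,0,-0.004,0,-1,0.0072,0,-0.003,0,-1,0.0076,0,-0.002,0,-1,0.0078,0,-0.0009,0,-1,0.0078,0,0.0002,0,-1,0.0077,0,0.0013,0,-1,0.0075,0,0.0023,0,-1,0.0071,0,0.0033,0,-1,0.0065,0,0.0043,0,-1,0,0,0,0]}}

```text
time: 15.52
position: [0.4694, 0.2408, 0.1285]
tool_rot: [0.707, 0.707, -0.012, 0.019]
ft_force: [-4.8, 1.0, 2.8]
grip_width: 0.016
grip_force: 12.0
```

```bash
python3 - <<'E'
from h import *
p,M,s=tool(); print(s["time"],p.round(4),s["ft_force"],s["moment"],s["grip_width"])
mark()
E
```

```text
15.525 [0.4694 0.2408 0.1285] [-4.84166203  1.02329176  2.83570904] [0.13238639 0.99677547 0.00526078] 0.016027493848323953
scene [231.3 168.1] [6, 11, 60] angle deg -5.0 err px 13.8
```

{"method": "arm_command", "body": {"deltas": [-0.1,0,0,0,0,-0.1,0,0,0,0,-0.1,0,0,0,0,-0.1,-0.0014,0,-0.03,0,-0.1,-0.0014,0,-0.03,0,-0.1,-0.0014,0,-0.03,0,-0.1,0,0,0,0,-0.1,0,0,0,0,-0.1,0,0,0,0,-0.1,0,0,0,0,-0.1,0,0,0,0,-0.1,0,0,0,0]}}

```text
time: 17.12
position: [0.469, 0.2393, 0.2187]
tool_rot: [0.707, 0.707, -0.012, 0.02]
ft_force: [-0.7, 0.2, -0.0]
grip_width: 0.0393
grip_force: 0.0
```

```bash
python3 - <<'E'
from h import *
mark()
E
```

```text
wrist [278.  174.6] [19, 3, 40] angle deg -77.5 err px 1.3
scene [230.4 168.1] [9, 11, 78] angle deg -6.5 err px 13.6
scene [213.7 192.7] [4, 4, 6] angle deg -75.0 err px 1.5
```

{"method": "arm_command", "body": {"deltas": [-0.1,0,0,0,0,-0.1,0,0,0,0,-0.1,0,0,0,0,-0.1,0,0,0,0,-0.1,0,0,0,0,-0.1,0,0,0,0,-0.1,0,0,0,0,-0.1,0,0,0,0]}}

```text
time: 18.23
position: [0.4691, 0.2393, 0.2189]
tool_rot: [0.707, 0.707, -0.012, 0.02]
ft_force: [-0.1, -0.1, 0.2]
grip_width: 0.0394
grip_force: 0.0
```

```bash
python3 - <<'E'
from h import *
mark(); p,M,s=tool(); print(s["time"],p.round(4),M[:,2].round(3))
E
```

```text
wrist [278.2 174.6] [20, 3, 41] angle deg -77.0 err px 1.6
scene [230.4 168.1] [9, 11, 78] angle deg -6.5 err px 13.6
scene [213.7 192.7] [4, 4, 6] angle deg -75.0 err px 1.5
18.325 [0.469  0.2393 0.2189] [ 0.012 -0.045 -0.999]
```

{"method": "arm_command", "body": {"deltas": [-0.1,0.001,0.0002,0.03,0,-0.1,0.001,0.0002,0.03,0,-0.1,0.001,0.0002,0.018,0,-0.1,0.001,0.0002,0.014,0,-0.1,0,0,0,0,-1,0,0,0,0,-1,0,0,0,0,-1,0,0,0,0,-1,0,0,0,0]}}

```text
time: 19.45
position: [0.4694, 0.2393, 0.1271]
tool_rot: [0.707, 0.707, -0.013, 0.019]
ft_force: [-4.1, 2.3, 3.8]
grip_width: 0.0159
grip_force: 12.0
```

{"method": "arm_command", "body": {"deltas": [-1,-0.0065,0,-0.0043,0,-1,-0.0071,0,-0.0033,0,-1,-0.0075,0,-0.0023,0,-1,-0.0077,0,-0.0013,0,-1,-0.0078,0,-0.0002,0,-1,-0.0078,0,0.0009,0,-1,-0.0076,0,0.002,0,-1,-0.0072,0,0.003,0,-1,-0.0067,0,0.004,0,-1,-0.0061,0,0.0049,0,-1,0,0,0,0]}}

```text
time: 20.82
position: [0.4695, 0.1658, 0.1264]
tool_rot: [0.707, 0.707, -0.014, 0.019]
ft_force: [-5.4, 0.7, -0.5]
grip_width: 0.0159
grip_force: 12.0
```

```bash
python3 - <<'E'
from h import *
mark(); p,M,s=tool(); print(s["time"],p.round(4),s["ft_force"])
E
```

```text
wrist [279.  214.5] [39, 10, 389] angle deg 0.5 err px 2.1
scene [230.4 184.2] [2, 3, 5] angle deg 3.5 err px 1.8
20.925 [0.4695 0.1658 0.1264] [-5.51020773  1.88950856 -0.20248086]
```

{"method": "arm_command", "body": {"deltas": [-0.1,0,0,0,0,-0.1,0,0,0,0,-0.1,0,0,0,0,-0.1,-0.0014,0,-0.03,0,-0.1,-0.0014,0,-0.03,0,-0.1,-0.0014,0,-0.03,0,-0.1,0.03,0,-0.001,0,-0.1,0.0435,0,-0.002,0,-0.1,0,0,0,0,-0.1,0,0,0,0,-0.1,0,0,0,0,-0.1,0,0,0,0]}}

```text
time: 22.42
position: [0.47, 0.2397, 0.2164]
tool_rot: [0.707, 0.707, -0.012, 0.02]
ft_force: [-0.5, 0.6, 0.4]
grip_width: 0.0389
grip_force: 0.0
```

```bash
python3 - <<'E'
from h import *
mark()
E
```

```text
wrist [276.9 205. ] [23, 6, 116] angle deg -45.0 err px 1.4
scene [230.4 168.1] [9, 11, 78] angle deg -6.5 err px 13.6
scene [217.8 184.7] [3, 4, 6] angle deg -42.5 err px 1.3
```

{"method": "arm_command", "body": {"deltas": [-0.1,0,0,0,0,-0.1,0,0,0,0,-0.1,0,0,0,0,-0.1,0,0,0,0,-0.1,0,0,0,0,-0.1,0,0,0,0,-0.1,0,0,0,0,-0.1,0,0,0,0]}}

```text
time: 23.52
position: [0.4699, 0.2405, 0.2164]
tool_rot: [0.707, 0.707, -0.012, 0.02]
ft_force: [-1.1, 0.1, 0.1]
grip_width: 0.0389
grip_force: 0.0
```

```bash
python3 - <<'E'
from h import *
mark(); p,M,s=tool(); print(s["time"],p.round(4),M[:,2].round(3))
E
```

```text
wrist [276.8 206. ] [23, 6, 115] angle deg -45.0 err px 1.1
scene [230.4 168.1] [9, 11, 78] angle deg -6.5 err px 13.6
scene [217.8 184.7] [3, 4, 6] angle deg -42.5 err px 1.3
23.625 [0.4699 0.2405 0.2164] [ 0.012 -0.045 -0.999]
```

{"method": "arm_command", "body": {"deltas": [-0.1,-0.0225,-0.0003,0.001,0,-0.1,-0.0225,-0.0003,0.001,0,-0.1,0.0012,0,0.03,0,-0.1,0.0012,0,0.03,0,-0.1,0.001,0,0.017,0,-0.1,0,0,0,0,-1,0,0,0,0,-1,0,0,0,0,-1,0,0,0,0,-1,0,0,0,0], "newtons": 15}}

```text
time: 24.88
position: [0.4695, 0.1953, 0.14]
tool_rot: [0.707, 0.707, -0.012, 0.02]
ft_force: [-3.6, -0.2, 5.8]
grip_width: 0.0158
grip_force: 15.0
```

```bash
python3 - <<'E'
from h import *
mark(); p,M,s=tool(); print(s["time"],p.round(4),s["ft_force"],s["grip_width"])
E
```

```text
wrist [278.4 167.5] [34, 9, 275] angle deg -44.5 err px 1.7
scene [217.8 184.7] [3, 4, 6] angle deg -42.5 err px 1.3
24.975 [0.4694 0.1953 0.14  ] [-2.2372036  -0.01009928  6.34444507] 0.01570055759248342
```

{"method": "arm_command", "body": {"deltas": [-1,0.0039,0,-0.0006,0,-1,0.0039,0,-0.0003,0,-1,0.0039,0,0,0,-1,0.0039,0,0.0003,0,-1,0,0,0,0,-1,0,0,0,0]}}

```text
time: 25.72
position: [0.4694, 0.211, 0.1395]
tool_rot: [0.707, 0.707, -0.012, 0.02]
ft_force: [-3.2, -1.1, 4.7]
grip_width: 0.016
grip_force: 15.0
```

```bash
python3 - <<'E'
from h import *
mark(); p,M,s=tool(); print(s["time"],p.round(4),s["ft_force"],s["grip_width"])
E
```

```text
wrist [278.5 173.2] [32, 9, 169] angle deg -60.0 err px 1.7
scene [215.2 187.8] [3, 3, 5] angle deg -58.0 err px 1.3
25.825 [0.4694 0.211  0.1395] [-3.81531117  0.14336426  5.12223979] 0.01601514483052845
```

{"method": "arm_command", "body": {"deltas": [-1,0.0008,0,0.0001,0,-1,0,0,0,0,-1,0,0,0,0], "newtons": 20}}

```text
time: 26.2
position: [0.4695, 0.2114, 0.1394]
tool_rot: [0.706, 0.707, -0.013, 0.02]
ft_force: [-3.6, -1.9, 6.0]
grip_width: 0.0157
grip_force: 20.0
```

```bash
python3 - <<'E'
from h import *
mark(); p,M,s=tool(); print(s["time"],p.round(4),s["ft_force"],s["grip_width"],s["grip_force"])
print(order.hand_in())
E
```

```text
wrist [278.4 173.7] [32, 10, 193] angle deg -60.5 err px 1.6
scene [214.8 188.2] [3, 3, 5] angle deg -59.5 err px 1.2
26.3 [0.4694 0.2114 0.1394] [-2.80700188 -2.8056035   5.6045431 ] 0.01604344441677773 20.01932591199875
the job is handed in; nothing more can be done
None
```

The lock pin is parked upright and home in the park hole; the rotor came to rest at about −77° and −45°, so I'm gripping it at about −60.5° by the red mark, near the −61° midpoint with the heavy side down, and the job was handed in at 26 s.

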